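Put the whetstones away

TASK

Put the two sharpening stones away in their wooden case and lower its lid fully shut. The long stone is wedged between the butter dish and the egg timer: take it by its free end, lay it flat on the worktop in the clear and let go, then take it again by its middle and lower it right down to the floor of the long bed before letting go; the short stone goes down flat into the short bed. Do not drop the stones, and do not shift the timer or the shaker or knock them over.

Things in the scene. Friction and masses are not known exactly. Their poses are not given: they have to be found in the camera images.
- long_stone_centre (a point): Long reddish-brown sharpening stone, a flat bar 150 x 40 x 10 mm (0.10 to 0.20 kg), lying flat. Point: its centre, 5 mm above its underside. x along its length, y across its width, z up. At the start one half lies between butter dish and egg timer, about 5 mm free on each side; the other half (about 75 mm, its +x end) sticks out towards the shaker.
- short_stone_centre (a point): Short reddish-brown sharpening stone, 66 x 40 x 10 mm (0.04 to 0.09 kg), lying flat about 10 mm beside the free end of the long one, in the way of a finger there. Point: its centre, 5 mm above its underside. x along its 66 mm length (across the long stone), y across its width.
- case: Wooden case, fixed, 168 mm (its x) x 194 mm (its y) x 40 mm high, walls and floor 5 mm thick. Origin: centre of its underside. Lid hinge along its +x side (the robot's left). Blocks, tops 34 mm above the underside, frame two beds along x, at y = -39 (long) and +39 mm (short). A finger channel 50 mm wide (x -25 to +25 mm) runs right across along y, down to the floor, through both beds.
- long_bed (a point): Centre of the floor of the long bed (158 x 48 mm), 5 mm above the case's underside; x along it, y across. The long stone's centre lies 5 mm above it when home, either way round. In the finger channel, at its middle, there is 29 mm beside the bed on each side for fingers closing along y; elsewhere none.
- short_bed (a point): Centre of the floor of the short bed (74 x 48 mm), 5 mm above the case's underside; x along it, y across. The short stone's centre lies 5 mm above it when home, either way round. In the finger channel, at its middle, there is 29 mm beside the bed on each side for fingers closing along y.
- lid (a joint): Angle of the case's lid: 0 shut, about 1.68 to 1.87 open at the start (upright, leaning a little back, away from the case). The lid is a flat wooden plate 8 mm thick as large as the case (0.2 kg); its hinge is stiff, so it stays at any angle and is pushed down from behind and above with a few newtons.
- lid_hinge (a point): Middle of the lid's hinge line, at the case's rim, 40 mm above its underside; the hinge line runs along the case's y.
- lid_handle (a point): The lid's dark knob, near the middle of its free edge: on the lid's outer face, 136 mm from the hinge line, standing 40 mm off that face (point: its grip, 35 mm off the face).
- butter_dish: White butter dish with its cover on, fixed to the worktop, 92 mm (its x) x 155 mm (its y), 80 mm high to its knob. Origin: centre of its underside. The long stone lies along its -x side. (Behind and above the work hang wall cabinet doors, from about 0.45 m up and beyond about 0.55 m ahead of the robot, ending just right of the case: keep the wrist clear of them.)
- egg_timer: White round kitchen timer, 66 mm across, 60 mm high, standing loose. Origin: centre of its underside. Not to be shifted.
- shaker: Slim round shaker, 44 mm across, 90 mm high, standing loose beyond the free end of the long stone. Origin: centre of its underside. Not to be shifted.
Not all that is in view belongs to the job. There is more than one size of the part that bears short_stone_centre; the job needs the smaller.

How it is judged:
On the way, in this order (a step that is already met when the one before it is completed fails the run):
1. the long stone has been moved at least 50 mm and lies flat on the worktop, let go (distance of long_stone_centre from where it was at the start of the episode above 0.05 m and height (world z) of long_stone_centre below 0.0075 m and angle between long_stone_centre's own z axis and vertical below 0.05 rad and contact force between the fingers and long_stone below 0.05 N), for 0.1 s.
2. the long stone, held by its middle (within 35 mm of its centre), is down on the floor of the long bed before it is let go (horizontal distance between long_stone_centre and long_bed below 0.008 m and z of long_stone_centre in the frame of long_bed between 0 and 0.008 m and angle between the x axis of long_stone_centre and the x axis of case, either way round below 0.2 rad and angle between long_stone_centre's own z axis and vertical below 0.08 rad and contact force between the fingers and long_stone above 0.5 N and horizontal distance between the grasp point and long_stone_centre below 0.035 m), for 0.04 s.
At the end, for the whole second after the job is handed in: Each stone flat on the floor of its own bed (centre within 8 mm of the bed centre and 3 mm of resting height, within 0.2 rad of the bed line), at rest; lid shut (under 0.05 rad); timer and shaker upright, within 30 mm of where they stood (horizontal distance between long_stone_centre and long_bed below 0.008 m and z of long_stone_centre in the frame of long_bed between 0 and 0.008 m and angle between the x axis of each of long_stone_centre, short_stone_centre and the x axis of case, either way round below 0.2 rad and angle between each of long_stone_centre, short_stone_centre's own z axis and vertical below 0.08 rad and horizontal distance between short_stone_centre and short_bed below 0.008 m and z of short_stone_centre in the frame of short_bed between 0 and 0.008 m and value of joint lid below 0.05 rad and linear speed of each of long_stone, short_stone below 0.02 m/s and angle between each of egg_timer, shaker's own z axis and vertical below 0.15 rad); the robot touches nothing.
It fails at once if the egg timer is shifted by more than 30 mm or knocked over (distance of egg_timer from where it was at the start of the episode above 0.03 m or angle between egg_timer's own z axis and vertical above 0.4 rad).
It fails at once if the shaker is shifted by more than 30 mm or knocked over (distance of shaker from where it was at the start of the episode above 0.03 m or angle between shaker's own z axis and vertical above 0.4 rad).
It fails at once if a stone is dropped (falls freely, out of the fingers, faster than 0.4 m/s: about 8 mm) ((linear speed of long_stone above 0.4 m/s and contact force between the fingers and long_stone below 0.01 N) or (linear speed of short_stone above 0.4 m/s and contact force between the fingers and short_stone below 0.01 N)).
It also fails if it takes over 72 s, if anything falls off the work surface, if the arm or the gripper's body presses on something with over 40 N, if the wrist force passes 120 N, or if a joint passes its speed limit or range.

ROBOT

A 6-joint arm with a two-finger parallel gripper is mounted at the origin on a cart in front of the work surface, level with it; the furniture and walls round the work are solid. World frame = base frame: x ahead of the robot, y to its left, z up, the work surface at z = 0. Lengths are in m, angles in rad, forces in N, time in s.
With the tool pointing down it reaches from about 0.35 to 0.95 m from the base axis. Payload 17.4 kg.
Tool frame: the origin (TCP) lies between the finger pads; the fingertips stand 14 mm ahead of it and the grasp point (between the pads) lies 5 mm behind it; z points along the fingers, y is the line along which they close (so a half turn about z gives the same grasp; the last joint's range is limited). The gripper opens to 93 mm and grips with 3 to 60 N. Pads are 15 mm wide; open, the fingers measure 128 mm over their backs; the gripper's body (75 mm by 188 mm) begins 65 mm behind the grasp point.
Start: joints at [1.269, 0.116, 1.442, -0, 1.584, -0.038], TCP at [0.176, 0.652, 0.233] pointing down, gripper open.
Joint ranges: [-2.83, 2.83], [-0.83, 2.19], [0.07, 2.5], [-1.14, 4.28], [0.01, 3], [-2.97, 2.97]. Speed limits (rad/s): [1.89, 1.89, 2.22, 3.14, 3.14, 3.14].

INTERFACE

Orientations are given as a unit quaternion [x, y, z, w].
In Python, from cell import * gives the robot as it stands. The module is installed in compiled form; this text tells all that it offers.
- The arm moves only by the tool move_arm, never from a script. Its argument "moves" is a list of rows, each a list of 2 entries, a list of its own where there are three numbers: the shift along the tool's x, y, z in m, then the turn about the tool's z in degrees. A call has 1 to 12 rows; each row shifts and turns the commanded pose from where the row before left it, along the tool's axes as they then stand; what a row does not reach is not made up. A row lasts 1/12 s, in which the tool goes at most 41.7 mm and 7.16 degrees, less where a joint would pass 70% of its speed; a pose out of reach is approached as far as the arm can. A call is refused whole if a number of a shift passes 0.0417 or a number of a turn 7.16, either way. A call with a gripper value outside its range is refused whole. "jaw" is the opening, from -1 (shut) to 1 (fully open), set as the call begins (left out, the last holds). The fingers move at their own pace and stop on an object; the grip force is fixed at half the most. Time passes only in rows, so rows that do not move let the fingers close. It gives the time, the measured TCP pose, the force, the opening and the grip force at its end, in the units of the state.
- sense(): the state, without advancing time (a new reading comes with each control period).
- get_image(name): name is "side" or "top"; returns a dict with "frame" (400x640x3 uint8, blue, green, red), "intrinsics" (3x3 intrinsics, pixels), "D" ([k1, k2, p1, p2, k3] as OpenCV has them; the pictures are not rectified), "xyz" and "orientation" of the camera in the world. Camera axes: x right, y up, looking along -z (the intrinsics and any distortion apply to the point x, -y, -z); pixel columns grow to the right and rows downward; lengths in m; the calibration is good to about 2 mm. A picture is of the moment at which its call begins. There is no depth.
- hand_in(): hands the job in; it is judged then, once.
The state is a dict: "time": time; "joints": joint angles; "dq": joint speeds; "tau": joint torques, N m; "position": TCP position; "tcp_rot": TCP orientation; "ft_force": force on the tool from outside, world axes, zero at the start; "moment": the same for the moment, N m; "finger_gap": finger opening in m; "finger_force": force on a finger pad.
Only numpy, scipy, OpenCV 4.12 (cv2) and the standard library are available. Lean on these libraries where they do the work, as an engineer would, in place of code of your own. Each camera call takes 0.05 s, during which the arm holds its last target. There are 200 camera calls.

## Working session

There is one attempt and no reset: what is moved stays moved. The work goes in short steps, Python scripts to look and compute and a tool call to move; the robot and the scene stay as the last step left them, time stands still between calls to the robot, and variables do not carry over. Pictures are saved under pics/ and viewed, at most 10 in all, crops included, and the job is handed in when it is done.

Besides the shell and the picture viewer there is one more tool, called after "Request:" as a command line: name --argument value ..., lists and objects as JSON in quotes. move_arm: Moves the arm, as the interface text tells. Its arguments: {"type":"object","properties":{"moves":{"type":"array","items":{"type":"array"}},"jaw":{"type":"number"}},"required":["moves"]}

```bash
mkdir -p pics
cat > h.py <<'E'
from cell import *
import numpy as np, cv2
from scipy.spatial.transform import Rotation as R
def cam(n):
    c=get_image(n); return c
def ray(c,uv):
    K=np.array(c["intrinsics"],float);D=np.array(c["D"],float)
    p=cv2.undistortPoints(np.array(uv,float).reshape(-1,1,2),K,D).reshape(-1,2)
    d=np.c_[p[:,0],-p[:,1],-np.ones(len(p))]
    return np.array(c["xyz"]),R.from_quat(c["orientation"]).apply(d)
def plane(c,uv,z):
    o,d=ray(c,uv); return o+d*((z-o[2])/d[:,2])[:,None]
def proj(c,P):
    K=np.array(c["intrinsics"],float);D=np.array(c["D"],float)
    q=R.from_quat(c["orientation"]).inv().apply(np.atleast_2d(P)-np.array(c["xyz"]))*[1,-1,-1]
    return cv2.projectPoints(q,np.zeros(3),np.zeros(3),K,D)[0].reshape(-1,2)
E
python3 - <<'E'
from h import *
import pickle
for n in("top","side"):
    c=cam(n);cv2.imwrite(f"pics/{n}0.png",c["frame"]);pickle.dump(c,open(n+"0.pkl","wb"));print(n,c["xyz"],c["orientation"],c["intrinsics"],c["D"])
print(sense())
E
```

```text
top [ 0.31510827 -0.21917907  1.43766517] [ 0.04939446 -0.04694827 -0.70442014  0.7065043 ] [[422.45229858   0.         314.47917874]
 [  0.         422.45229858 199.29112874]
 [  0.           0.           1.        ]] [-0.06726125  0.          0.          0.          0.        ]
side [ 0.33007646 -1.05835749  0.61759555] [ 0.47415424 -0.0421239  -0.10223299  0.87347109] [[380.07630873   0.         317.08934547]
 [  0.         380.07630873 194.28940505]
 [  0.           0.           1.        ]] [0.01034951 0.         0.         0.         0.        ]
{'time': 0.1, 'joints': array([ 1.26920225e+00,  1.16456833e-01,  1.44222975e+00,  1.08214030e-05,
        1.58400516e+00, -3.78055765e-02]), 'dq': array([-9.97992628e-04,  2.16459516e-05, -2.15785944e-03,  9.73344413e-04,
       -2.31621363e-03, -5.74738520e-04]), 'tau': array([ 1.47708954e-03, -7.22890234e+01, -6.23865938e+01,  7.82741862e-02,
        2.30169401e-02, -2.34431167e-05]), 'position': array([0.17595504, 0.65147632, 0.23194688]), 'tcp_rot': array([ 1.31512086e-01,  9.91314415e-01, -5.40737167e-04, -9.81432501e-05]), 'ft_force': array([ 1.34110228, -0.48374779,  0.30316724]), 'moment': array([ 0.04199588,  0.00333419, -0.02195001]), 'finger_force': 0.0, 'finger_gap': 0.09261890196517081}
```

View pics/top0.png

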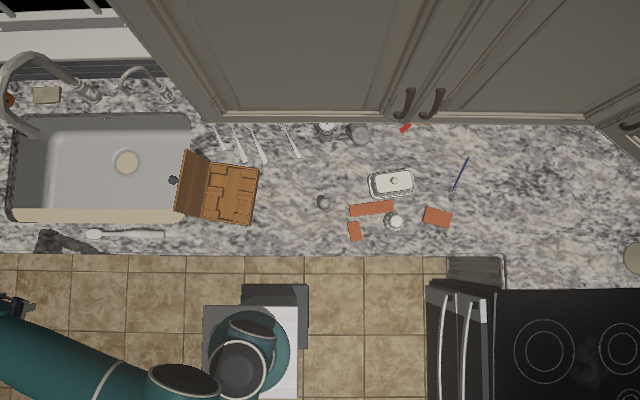

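View pics/side0.png

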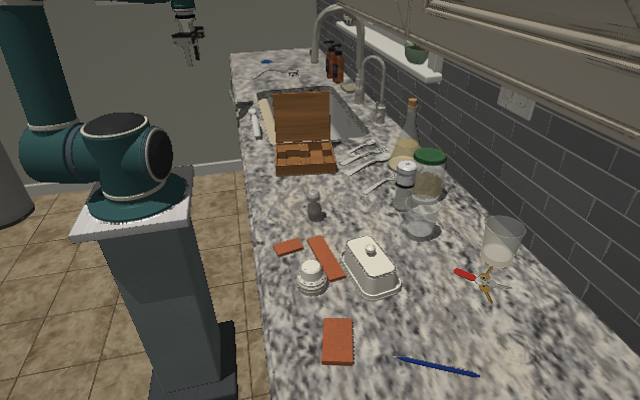

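In the top view the long stone is at (371,208). Two blocks could be the short stone: (355,231) and (437,217). The block at (355,231) fits, because it is the smaller one and lies beside the long stone's free end. The shaker is at (323,202), the timer at (394,221), the dish at (391,182) and the case at (230,193). I'll confirm this in an enlarged crop.

Run:
```python
import cv2
f=cv2.imread("pics/top0.png")
a=cv2.resize(f[160:260,300:460],None,fx=5,fy=5,interpolation=cv2.INTER_CUBIC)
cv2.imwrite("pics/c1.png",a)
a=cv2.resize(f[140:235,165:270],None,fx=6,fy=6,interpolation=cv2.INTER_CUBIC)
cv2.imwrite("pics/c2.png",a)
```

```text
(no output)
```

View pics/c1.png

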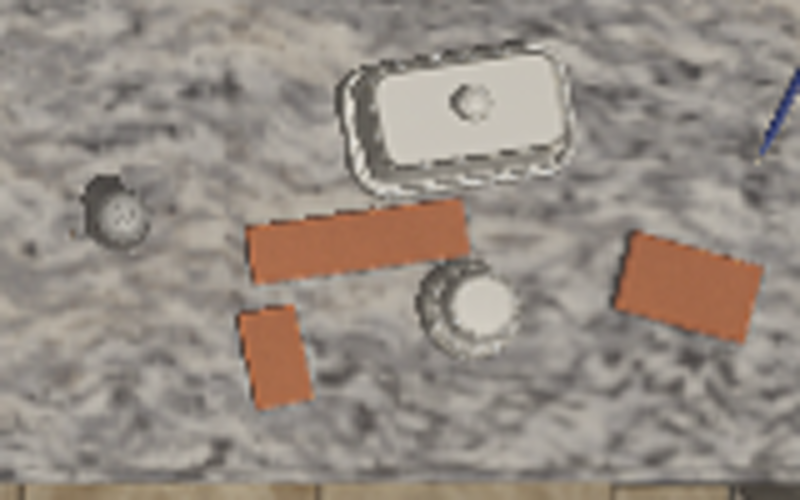

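View pics/c2.png

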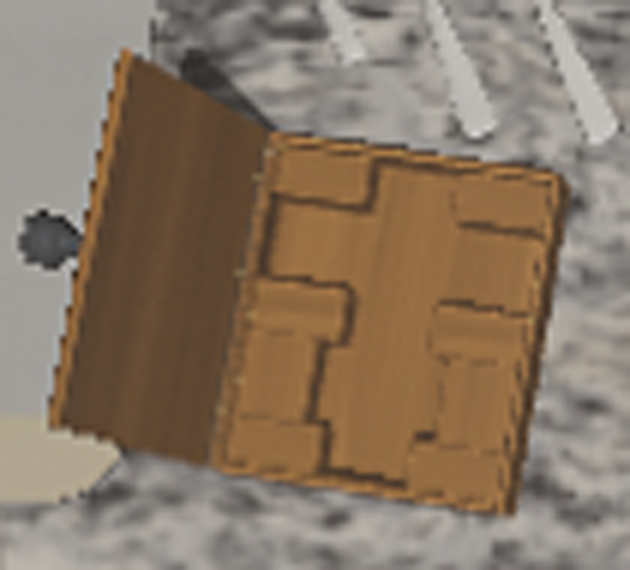

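The crop shows the smaller block at crop (277,357) next to the long stone's free end at (250,255); the larger block at (690,287) is the decoy. In the case crop, the rim corners are at (272,135), (215,465), (567,180) and (513,513). The long bed is at the top, on the far side, and the knob is at (50,240).

```bash
cat >> h.py <<'E'
def stones(c,z=0.01):
    f=c["frame"].astype(int);b,g,r=f[...,0],f[...,1],f[...,2]
    m=((r>130)&(g<0.68*r)&(b<0.68*g+12)&(r-b>80)).astype(np.uint8)
    out=[]
    for k in cv2.findContours(m,cv2.RETR_EXTERNAL,cv2.CHAIN_APPROX_NONE)[0]:
        if cv2.contourArea(k)<80: continue
        P=plane(c,k.reshape(-1,2),z)[:,:2]
        (x,y),(w,h),a=cv2.minAreaRect((P*1000).astype(np.float32))
        if w<h: w,h,a=h,w,a+90
        out.append((round(x/1000,4),round(y/1000,4),round(w),round(h),round((a+90)%180-90,1)))
    return out
E
python3 - <<'E'
from h import *
import pickle
t=pickle.load(open("top0.pkl","rb"));s=pickle.load(open("side0.pkl","rb"))
for c in(t,s):
  for r in stones(c): print(r)
  print()
u=lambda x,y,f,a,b:((x+.5)/f-.5+a,(y+.5)/f-.5+b)
rim=[u(x,y,6,165,140) for x,y in((272,135),(215,465),(513,513),(567,180))]
P=plane(t,rim,.04);print(P,P.mean(0))
print(np.linalg.norm(np.diff(P,axis=0,append=P[:1]),axis=1))
print("shaker",plane(t,[u(122,217,5,300,160)],.09),"timer",plane(t,[u(482,305,5,300,160)],.06))
print("knob", *ray(t,[u(48,240,6,165,140)]))
print("dish", plane(t,[u(473,103,5,300,160)],.08))
E
```

```text
(0.4034, -0.3497, 63, 37, 11.4)
(0.4508, -0.6327, 89, 53, 73.3)
(0.4828, -0.4066, 147, 37, -81.7)

(0.449, -0.6312, 91, 54, 74.2)
(0.7615, -0.5384, 46, 19, -47.5)
(0.4, -0.3516, 65, 38, 11.3)
(0.4797, -0.4088, 148, 38, -81.9)

[[ 6.33562409e-01  1.41812845e-01  4.00000000e-02]
 [ 4.45846027e-01  1.66761138e-01  4.00000000e-02]
 [ 4.19870897e-01 -5.47275926e-04  4.00000000e-02]
 [ 6.07668962e-01 -2.65456504e-02  4.00000000e-02]] [0.52673707 0.07037026 0.04      ]
[0.18936699 0.16931277 0.1895891  0.17033806]
shaker [[ 0.48805408 -0.24486847  0.09      ]] timer [[ 0.43439885 -0.48136678  0.06      ]]
knob [ 0.31510827 -0.21917907  1.43766517] [[ 0.18143567  0.34232217 -0.98321978]]
dish [[ 0.56511572 -0.47469977  0.08      ]]
```

Act now: the short stone goes first, because it blocks the finger.

Request:
move_arm --moves '[[[0,0,-0.004],7.0],[[0,0,-0.004],7.0],[[0,0,-0.004],7.0],[[0,0,-0.004],7.0],[[0,0,-0.004],7.0],[[0,0,-0.004],7.0],[[0,0,-0.004],7.0],[[0,0,-0.004],7.0],[[0,0,-0.004],7.0],[[0,0,-0.004],7.0],[[0,0,-0.004],7.0]]'

```text
time: 1.02
position: [0.176, 0.6516, 0.2764]
tcp_rot: [0.722, 0.692, -0.0, 0.0]
ft_force: [-0.1, -0.5, 0.5]
finger_gap: 0.0929
finger_force: 0.0
```

Request:
move_arm --moves '[[[0,0,-0.003],7.0],[[0,0,-0.003],7.0],[[0,0,-0.003],7.0],[[0,0,-0.003],7.0],[[0,0,-0.003],7.0],[[0,0,-0.003],7.0],[[0,0,-0.003],7.0],[[0,0,-0.003],7.0],[[0,0,-0.003],7.0],[[0,0,-0.003],7.0],[[0,0,-0.003],6.5]]'

```text
time: 1.93
position: [0.176, 0.6516, 0.3093]
tcp_rot: [0.995, 0.096, -0.0, 0.0]
ft_force: [0.5, 0.1, -0.1]
finger_gap: 0.0927
finger_force: 0.0
```

Request:
move_arm --moves '[[[0.0156,0.036,0],0],[[0.0156,0.036,0],0],[[0.0156,0.036,0],0],[[0.0156,0.036,0],0],[[0.0156,0.036,0],0],[[0.0156,0.036,0],0],[[0.0156,0.036,0],0],[[0.0156,0.036,0],0],[[0.0156,0.036,0],0],[[0.0156,0.036,0],0],[[0,0,0],0]]'

```text
time: 2.85
position: [0.4027, 0.3251, 0.3096]
tcp_rot: [0.995, 0.097, 0.0, 0.001]
ft_force: [-1.0, 0.5, 1.1]
finger_gap: 0.0928
finger_force: 0.0
```

```bash
cat >> h.py <<'E'
def st():
    s=sense();m=R.from_quat(s["tcp_rot"]).as_matrix()
    print("t",round(s["time"],2),"p",s["position"].round(4),"yaw_y",round(np.degrees(np.arctan2(m[1,1],m[0,1])),2),"tilt",m[2,2].round(4),"F",s["ft_force"].round(1),"gap",round(s["finger_gap"],4),"ff",round(s["finger_force"],1),"j",s["joints"].round(2))
    return s,m
def to(x,y,z=None,yaw=None):
    s,m=st();d=np.array([x,y,s["position"][2] if z is None else z])-s["position"]
    m=m.copy()
    if yaw is not None:
        a=np.degrees(np.arctan2(m[1,1],m[0,1]));print("turn",round((a-yaw+180)%360-180,2))
    print("tool shift now",(m.T@d).round(4))
    if yaw is not None:
        q=np.radians(yaw);m=np.array([[-np.sin(q),np.cos(q),0],[np.cos(q),np.sin(q),0],[0,0,-1]])
        m[:,0]=np.cross(m[:,1],m[:,2]);print("tool shift after turn",(m.T@d).round(4))
E
python3 -c "
from h import *
to(.4015,-.3507,.1,-78.6)"
```

```text
t 2.85 p [0.4027 0.3251 0.3096] yaw_y -78.87 tilt -1.0 F [-1.   0.5  1.1] gap 0.0928 ff 0.0 j [ 0.63 -0.24  1.66 -0.    1.72  2.01]
turn -0.27
tool shift now [-0.1317  0.6626  0.2104]
tool shift after turn [-0.1348  0.6622  0.2096]
```

Request:
move_arm --moves '[[[-0.0078,0.039,0],0],[[-0.0078,0.039,0],0],[[-0.0078,0.039,0],0],[[-0.0078,0.039,0],0],[[-0.0078,0.039,0],0],[[-0.0078,0.039,0],0],[[-0.0078,0.039,0],0],[[-0.0078,0.039,0],0],[[-0.0078,0.039,0],0],[[-0.0078,0.039,0],0],[[-0.0078,0.039,0],0],[[-0.0078,0.039,0],0]]'

```text
time: 3.85
position: [0.4, -0.1495, 0.3097]
tcp_rot: [0.995, 0.099, 0.0, 0.0]
ft_force: [1.5, 1.8, -0.3]
finger_gap: 0.093
finger_force: 0.0
```

Request:
move_arm --moves '[[[-0.0078,0.039,0],0],[[-0.0078,0.039,0],0],[[-0.0078,0.039,0],0],[[-0.0078,0.039,0],0],[[-0.0078,0.039,0],-0.2],[[0,0,0.035],0],[[0,0,0.035],0],[[0,0,0.035],0],[[0,0,0.035],0],[[0,0,0.035],0],[[0,0,0.035],0],[[0,0,0],0]]'

```text
time: 4.85
position: [0.3988, -0.3443, 0.0928]
tcp_rot: [0.995, 0.101, -0.003, -0.004]
ft_force: [-0.7, -0.0, -1.6]
finger_gap: 0.0931
finger_force: 0.0
```

```bash
python3 -c "
from h import *
c=cam('side')
print(stones(c))
to(.4015,-.3507,.016,-78.6)
cv2.imwrite('pics/s1.png',cv2.resize(c['frame'][200:350,220:400],None,fx=4,fy=4,interpolation=cv2.INTER_CUBIC))"
```

```text
[(0.4492, -0.6312, 91, 54, 74.2), (0.7617, -0.539, 45, 20, -50.9), (0.4845, -0.4455, 74, 39, -81.9), (0.3937, -0.3531, 53, 39, 11.6)]
t 4.9 p [ 0.3998 -0.3452  0.0968] yaw_y -78.41 tilt -1.0 F [0.2 0.  1. ] gap 0.0932 ff 0.0 j [-0.76 -0.13  1.91  0.    1.37  0.61]
turn 0.19
tool shift now [0.0009 0.0061 0.0808]
tool shift after turn [0.0006 0.0057 0.0808]
```

View pics/s1.png

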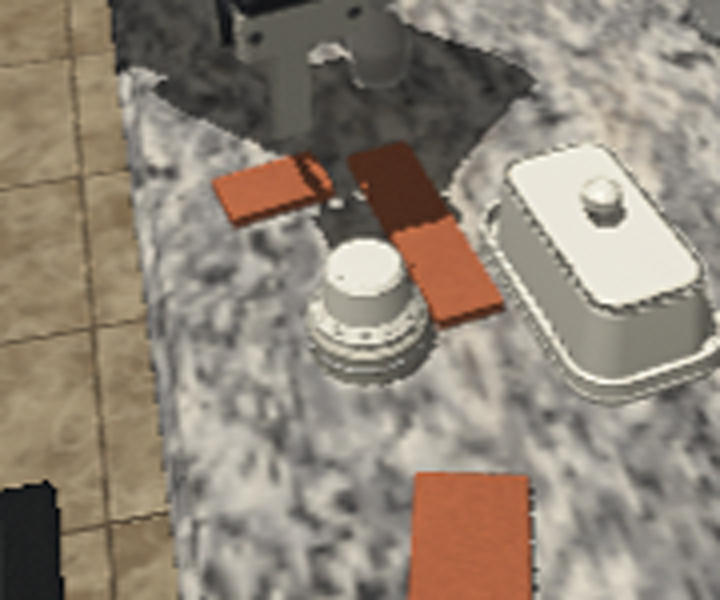

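The near block at (270,190) is clear below the fingers. Next I descend and grip it.

Request:
move_arm --moves '[[[0.0005,0.006,0.02],0],[[0,0,0.02],0],[[0,0,0.02],0],[[0,0,0.012],0],[[0,0,0.008],0],[[0,0,0],0]]'

```text
time: 5.4
position: [0.4027, -0.3524, 0.0197]
tcp_rot: [0.995, 0.101, -0.0, -0.0]
ft_force: [-0.6, -0.1, -0.0]
finger_gap: 0.0929
finger_force: 0.0
```

Request:
move_arm --jaw -1 --moves '[[[0,0,0],0],[[0,0,0],0],[[0,0,0],0],[[0,0,0],0],[[0,0,0],0],[[0,0,0],0],[[0,0,0],0],[[0,0,0],0]]'

```text
time: 6.07
position: [0.4026, -0.3524, 0.0197]
tcp_rot: [0.995, 0.101, 0.0, 0.0]
ft_force: [-0.0, -0.1, 0.9]
finger_gap: 0.0444
finger_force: 0.0
```

```bash
python3 -c "
from h import *
to(.4881,.0760,.15,-8.2)"
```

```text
t 6.07 p [ 0.4026 -0.3524  0.0197] yaw_y -78.42 tilt -1.0 F [-0.  -0.1  0.9] gap 0.0444 ff 0.0 j [-0.77 -0.04  1.96 -0.    1.22  0.6 ]
turn -70.22
tool shift now [ 0.1698 -0.4025 -0.1303]
tool shift after turn [ 0.4362  0.0235 -0.1303]
```

Request:
move_arm --jaw -1 --moves '[[[0,0,0.0035],0],[[0,0,0],0],[[0,0,0],0],[[0,0,0],0],[[0,0,0],0],[[0,0,0],0]]'

```text
time: 6.57
position: [0.403, -0.3526, 0.0171]
tcp_rot: [0.995, 0.101, 0.0, 0.0]
ft_force: [-1.9, 3.0, 13.4]
finger_gap: 0.0396
finger_force: 30.0
```

```bash
python3 -c "
from h import *
to(.4881,.0760,.15,-8.2)"
```

```text
t 6.57 p [ 0.403  -0.3526  0.0171] yaw_y -78.41 tilt -1.0 F [-1.9  3.  13.4] gap 0.0396 ff 30.0 j [-0.77 -0.04  1.97  0.    1.22  0.6 ]
turn -70.21
tool shift now [ 0.1696 -0.4027 -0.133 ]
tool shift after turn [ 0.4363  0.0231 -0.1329]
```

Request:
move_arm --moves '[[[0,0,-0.02],0],[[0,0,-0.025],0],[[0,0,-0.025],0],[[0,0,-0.025],0],[[0,0,-0.02],-7.0],[[0,0,-0.02],-7.0],[[0,0,0],-7.0],[[0,0,0],-7.0],[[0,0,0],-7.0],[[0,0,0],-7.0],[[0,0,0],-7.0],[[0,0,0],-7.0]]'

```text
time: 7.57
position: [0.4026, -0.3523, 0.1508]
tcp_rot: [0.829, 0.559, -0.0, -0.0]
ft_force: [0.1, 0.7, -0.1]
finger_gap: 0.0394
finger_force: 30.0
```

Request:
move_arm --moves '[[[0,0,0],-7.0],[[0,0,0],-7.1],[[0.036,0,0],0],[[0.036,0,0],0],[[0.036,0,0],0],[[0.036,0,0],0],[[0.036,0,0],0],[[0.036,0,0],0],[[0.036,0,0],0],[[0,0,0],0]]'

```text
time: 8.4
position: [0.4394, -0.0985, 0.1511]
tcp_rot: [0.755, 0.655, 0.001, -0.0]
ft_force: [0.3, -0.6, -0.6]
finger_gap: 0.0396
finger_force: 30.0
```

```bash
python3 -c "
from h import *
import pickle
to(.4881,.0760,.15,-8.2)
c=pickle.load(open('side0.pkl','rb'))
a=cv2.resize(c['frame'][85:180,262:350],None,fx=6,fy=6,interpolation=cv2.INTER_CUBIC)
# predicted outer rim corners and bed-floor centres from top-view fit
q=np.radians(81.8);X=np.array([np.cos(q),np.sin(q)]);Y=np.array([-X[1],X[0]])
def draw(C,col):
  for x,y,z in((84,97,40),(84,-97,40),(-84,97,40),(-84,-97,40),(-84,97,0),(-84,-97,0)):
    p=proj(c,[*(np.array(C)+(x*X+y*Y)/1000),z/1000])[0]; p=((p-[262,85])+.5)*6-.5
    cv2.circle(a,tuple(int(round(v)) for v in p),3,col,1); 
draw((.5267,.0704),(0,255,0))
cv2.imwrite('pics/s2.png',a)"
```

```text
t 8.4 p [ 0.4394 -0.0985  0.1511] yaw_y -8.09 tilt -1.0 F [ 0.3 -0.6 -0.6] gap 0.0396 ff 30.0 j [-0.28 -0.36  2.01  0.    1.49 -0.14]
turn 0.11
tool shift now [0.1796 0.0236 0.0013]
tool shift after turn [0.1796 0.0233 0.0011]
```

View pics/s2.png

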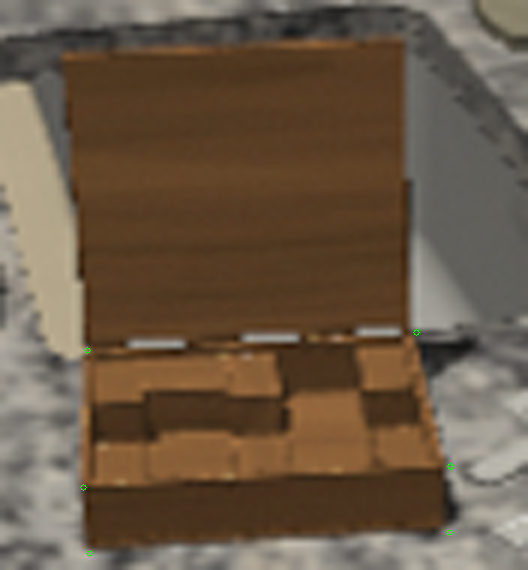

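The predicted case corners fit the side view to about 1 px; the far right corner sits about 7/6 px left of where I predicted it. To check the camera bias, I'll measure the held stone against the known TCP.

```bash
python3 -c "
from h import *
c=cam('side')
s,m=st();p=s['position']
f=c['frame'].astype(int);b,g,r=f[...,0],f[...,1],f[...,2]
mk=((r>70)&(g<0.7*r)&(b<0.72*g+12))
# predicted end-face corners of held stone
T=lambda x,y,z:p+m@np.array([x,y,0])+[0,0,z]
for n,x in(('near',-.033),('far',.033)):
  print(n,[proj(c,T(x,y,z))[0].round(1) for y in(-.02,.02) for z in(-.017,-.007)])
q=proj(c,T(-.033,0,-.012))[0].astype(int);print(q)
for v in range(q[1]-14,q[1]+9):
  print(v,''.join('#' if k else '.' for k in mk[v,q[0]-14:q[0]+15]),q[0]-14)
"
```

```text
t 8.45 p [ 0.4393 -0.1005  0.1511] yaw_y -8.07 tilt -1.0 F [ 0.  -0.4 -0.1] gap 0.0395 ff 30.0 j [-0.28 -0.36  2.01  0.    1.49 -0.14]
near [array([277.3, 158.3]), array([277., 155.]), array([291.9, 157.5]), array([291.7, 154.2])]
far [array([277.5, 147.6]), array([277.2, 144.5]), array([291.4, 146.9]), array([291.2, 143.7])]
[284 156]
142 .........###................# 270
143 .......##.##########......... 270
144 ..........#.........#........ 270
145 ........#...................# 270
146 ........#...#...............# 270
147 ........##..................# 270
148 ........#.....#..##.........# 270
149 ........#......#....#.......# 270
150 ........#..................#. 270
151 ................######....##. 270
152 .......###############...#..# 270
153 .......################.#.#.# 270
154 .......################..##.# 270
155 .......###############....... 270
156 .......################.##### 270
157 .......###################### 270
158 ................###..######## 270
159 ................#.######.#### 270
160 ..................#.#........ 270
161 ............................. 270
162 ...................##..#...#. 270
163 ..................#########.# 270
164 .................####.####### 270
```

The side camera agrees with the robot in x: the end face spans columns 276.5–292 and the prediction was 277.2–291.8. So I trust its case centre, x≈0.525.

Request:
move_arm --moves '[[[0.0302,0.0037,0],0],[[0.0302,0.0037,0],0],[[0.0302,0.0037,0],0],[[0.0302,0.0037,0],0],[[0.0302,0.0037,0],0],[[0.0302,0.0037,0],0.1],[[0,0,0.028],0],[[0,0,0.028],0],[[0,0,0.028],0],[[0,0,0],0],[[0,0,0],0]]'

```text
time: 9.37
position: [0.4867, 0.0723, 0.0665]
tcp_rot: [0.757, 0.653, -0.001, -0.001]
ft_force: [0.2, 0.0, -0.1]
finger_gap: 0.0395
finger_force: 30.0
```

```bash
python3 -c "
from h import *
to(.4866,.0757,.022,-8.2)
c=cam('side');cv2.imwrite('pics/s3.png',cv2.resize(c['frame'][85:180,245:365],None,fx=6,fy=6,interpolation=cv2.INTER_CUBIC))"
```

```text
t 9.37 p [0.4867 0.0723 0.0665] yaw_y -8.46 tilt -1.0 F [ 0.2  0.  -0.1] gap 0.0395 ff 30.0 j [ 0.1  -0.19  2.02 -0.    1.32  0.24]
turn -0.26
tool shift now [ 0.0034 -0.0005  0.0445]
tool shift after turn [ 0.0034 -0.0006  0.0445]
```

View pics/s3.png

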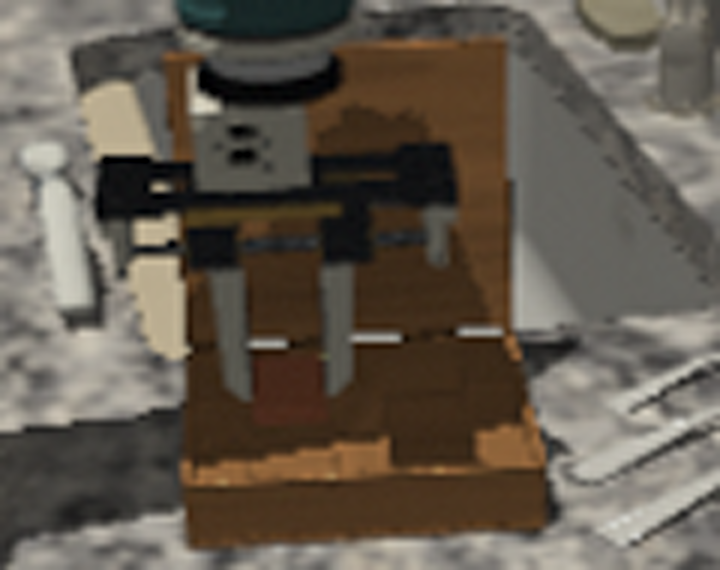

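The stone hangs over the near (short) bed, at crop (290,390). Lower it gently.

Request:
move_arm --moves '[[[0.003,-0.0005,0.004],-0.2],[[0,0,0.004],0],[[0,0,0.004],0],[[0,0,0.004],0],[[0,0,0.004],0],[[0,0,0.003],0],[[0,0,0],0]]'

```text
time: 10.0
position: [0.4868, 0.076, 0.0434]
tcp_rot: [0.756, 0.655, -0.0, -0.0]
ft_force: [-0.3, -0.0, -0.9]
finger_gap: 0.0394
finger_force: 30.0
```

Inside with no contact, so go on down to the floor.

Request:
move_arm --moves '[[[0,0,0.005],0],[[0,0,0.005],0],[[0,0,0.005],0],[[0,0,0.003],0],[[0,0,0.002],0],[[0,0,0.001],0],[[0,0,0],0]]'

```text
time: 10.58
position: [0.4871, 0.0761, 0.0229]
tcp_rot: [0.756, 0.655, -0.0, -0.0]
ft_force: [0.5, 0.3, -0.1]
finger_gap: 0.0394
finger_force: 30.0
```

Request:
move_arm --moves '[[[0,0,0.0015],0],[[0,0,0],0],[[0,0,0],0]]'

```text
time: 10.83
position: [0.4874, 0.0761, 0.0222]
tcp_rot: [0.756, 0.655, 0.0, 0.0]
ft_force: [-2.0, -0.1, 5.8]
finger_gap: 0.0392
finger_force: 30.0
```

Request:
move_arm --jaw 0.2 --moves '[[[0,0,0],0],[[0,0,0],0],[[0,0,0],0],[[0,0,0],0]]'

```text
time: 11.17
position: [0.4871, 0.0761, 0.0216]
tcp_rot: [0.756, 0.655, -0.0, -0.0]
ft_force: [0.0, 0.6, -0.7]
finger_gap: 0.0551
finger_force: 0.0
```

Request:
move_arm --moves '[[[0,0,-0.01],0],[[0,0,-0.02],0],[[0,0,-0.03],0],[[0,0,-0.03],0],[[0,0,-0.03],0],[[0,0,-0.02],0],[[0,0,0],0]]'

```text
time: 11.75
position: [0.4886, 0.0763, 0.1672]
tcp_rot: [0.756, 0.655, 0.003, 0.002]
ft_force: [0.8, 0.2, 1.1]
finger_gap: 0.0555
finger_force: 0.0
```

```bash
python3 -c "
from h import *
import numpy as np
C=np.array([.4797,-.4085]);d=np.array([np.cos(np.radians(98.2)),np.sin(np.radians(98.2))]);g=C+.05*d;print(g)
to(g[0],g[1],.14,8.2)
to(.4864,.0737,.022)
c=cam('side');print([q for q in stones(c)])"
```

```text
[ 0.47256855 -0.35901119]
t 11.75 p [0.4886 0.0763 0.1672] yaw_y -8.21 tilt -1.0 F [0.8 0.2 1.1] gap 0.0555 ff 0.0 j [ 0.1  -0.27  1.91 -0.    1.49  0.25]
turn -16.41
tool shift now [-0.4332  0.0461  0.0268]
tool shift after turn [-0.4285 -0.078   0.0272]
t 11.75 p [0.4886 0.0763 0.1672] yaw_y -8.21 tilt -1.0 F [0.8 0.2 1.1] gap 0.0555 ff 0.0 j [ 0.1  -0.27  1.91 -0.    1.49  0.25]
tool shift now [-0.0031 -0.0027  0.1452]
[(0.4491, -0.6312, 91, 54, 74.2), (0.7618, -0.5388, 45, 19, -47.5), (0.4791, -0.4084, 149, 39, -81.8)]
```

The short stone is in its bed (no orange visible any more outside it). Now the long stone's free end.

Request:
move_arm --jaw 0.6 --moves '[[[0,0,0],-5.5],[[0,0,0],-5.5],[[0,0,0],-5.4],[[-0.039,-0.0071,0],0],[[-0.039,-0.0071,0],0],[[-0.039,-0.0071,0],0],[[-0.039,-0.0071,0],0],[[-0.039,-0.0071,0],0],[[-0.039,-0.0071,0],0],[[-0.039,-0.0071,0],0],[[-0.039,-0.0071,0],0],[[-0.039,-0.0071,0],0]]'

```text
time: 12.8
position: [0.473, -0.2823, 0.1609]
tcp_rot: [0.655, 0.756, -0.0, -0.0]
ft_force: [0.8, 0.7, 0.7]
finger_gap: 0.0742
finger_force: 0.0
```

Request:
move_arm --moves '[[[-0.039,-0.0071,0],0],[[-0.039,-0.0071,0],0],[[0,0,0.035],0],[[0,0,0.035],0],[[0,0,0],0],[[0,0,0],0]]'

```text
time: 13.3
position: [0.47, -0.3589, 0.0901]
tcp_rot: [0.655, 0.756, -0.0, -0.002]
ft_force: [0.6, 0.3, -0.3]
finger_gap: 0.0745
finger_force: 0.0
```

```bash
python3 -c "
from h import *
to(.4726,-.3590,.017,8.2)"
```

```text
t 13.3 p [ 0.47   -0.3589  0.0901] yaw_y 8.18 tilt -1.0 F [ 0.6  0.3 -0.3] gap 0.0745 ff 0.0 j [-0.7   0.01  1.78 -0.    1.35 -0.84]
turn -0.02
tool shift now [-0.0007  0.0028  0.0731]
tool shift after turn [-0.0005  0.0026  0.0731]
```

Request:
move_arm --moves '[[[0,0.0025,0.02],0],[[0,0,0.02],0],[[0,0,0.015],0],[[0,0,0.01],0],[[0,0,0.005],0],[[0,0,0.002],0],[[0,0,0],0]]'

```text
time: 13.88
position: [0.4738, -0.3594, 0.0207]
tcp_rot: [0.655, 0.756, -0.0, 0.001]
ft_force: [-0.2, -0.1, 0.1]
finger_gap: 0.0744
finger_force: 0.0
```

Request:
move_arm --jaw -1 --moves '[[[0,0,0],0],[[0,0,0],0],[[0,0,0],0],[[0,0,0],0],[[0,0,0],0],[[0,0,0],0],[[0,0,0],0],[[0,0,0],0],[[0,0,0],0]]'

```text
time: 14.63
position: [0.4734, -0.3593, 0.0198]
tcp_rot: [0.655, 0.756, -0.0, 0.0]
ft_force: [-2.1, -0.4, 1.0]
finger_gap: 0.0395
finger_force: 30.0
```

The grip is shallow, with tips about 6 mm up. Regrip 3 mm lower before lifting.

Request:
move_arm --jaw 0.1 --moves '[[[0,0,0],0],[[0,0,0],0],[[0,0,0.002],0],[[0,0,0.0015],0],[[0,0,0],0]]'

```text
time: 15.05
position: [0.4732, -0.3591, 0.0156]
tcp_rot: [0.655, 0.756, 0.0, -0.0]
ft_force: [-0.2, -0.6, -0.9]
finger_gap: 0.0512
finger_force: 0.0
```

Request:
move_arm --jaw -1 --moves '[[[0,0,0],0],[[0,0,0],0],[[0,0,0],0],[[0,0,0],0],[[0,0,0],0]]'

```text
time: 15.47
position: [0.4734, -0.3593, 0.0162]
tcp_rot: [0.655, 0.756, -0.0, 0.0]
ft_force: [0.6, -0.2, -0.8]
finger_gap: 0.0395
finger_force: 30.0
```

Request:
move_arm --moves '[[[0,0,-0.01],0],[[0,0,-0.015],0],[[0,0,-0.015],0],[[0,0,0],0]]'

```text
time: 15.8
position: [0.4744, -0.3601, 0.0597]
tcp_rot: [0.655, 0.756, 0.0, 0.002]
ft_force: [0.9, -0.9, -0.5]
finger_gap: 0.0395
finger_force: 30.0
```

```bash
python3 -c "
from h import *
st()
c=cam('side');print(stones(c,.05));cv2.imwrite('pics/s4.png',cv2.resize(c['frame'][180:330,240:420],None,fx=4,fy=4,interpolation=cv2.INTER_CUBIC))"
```

```text
t 15.8 p [ 0.4744 -0.3601  0.0597] yaw_y 8.19 tilt -1.0 F [ 0.9 -0.9 -0.5] gap 0.0395 ff 30.0 j [-0.69  0.04  1.81  0.    1.29 -0.84]
[(0.4414, -0.6593, 86, 51, 74.2), (0.7327, -0.5732, 41, 18, -50.4), (0.4845, -0.4293, 104, 41, -82.6)]
```

View pics/s4.png

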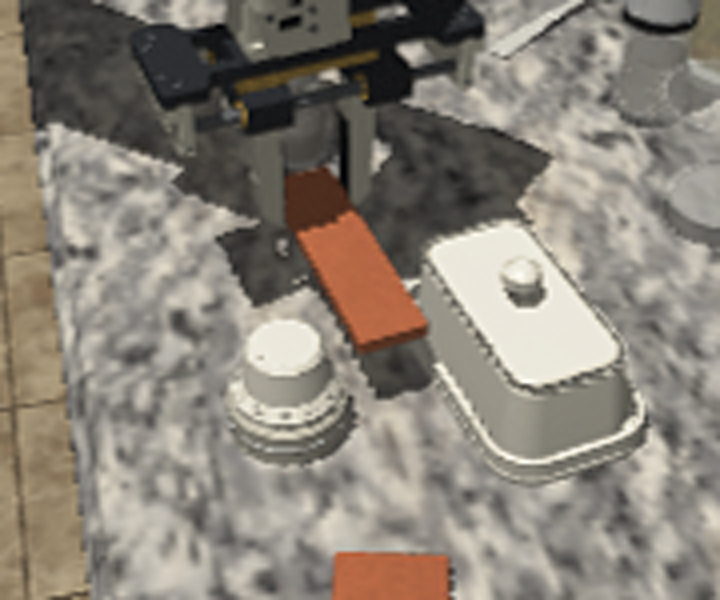

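The stone is lifted level and clear of timer and dish. I'll lift it higher, then carry it to the clear area left of the shaker.

Request:
move_arm --moves '[[[0,0,-0.02],0],[[0,0,-0.025],0],[[0,0,-0.025],0],[[0,0,-0.02],0],[[0,0,0],3],[[0,0,0],4],[[0,0,0],4],[[0,0,0],3.4],[[0,0,0],2]]'

```text
time: 16.6
position: [0.4732, -0.3591, 0.1451]
tcp_rot: [0.757, 0.653, -0.0, -0.001]
ft_force: [0.3, -0.1, -0.9]
finger_gap: 0.0396
finger_force: 30.0
```

Request:
move_arm --moves '[[[0.02,-0.006,0],0],[[0.0302,-0.0086,0],0],[[0.0302,-0.0086,0],0],[[0.0302,-0.0086,0],0],[[0.0302,-0.0086,0],0],[[0.0302,-0.0086,0],0],[[0.0302,-0.0086,0],0],[[0.0302,-0.0086,0],0],[[0.02,-0.006,0],0],[[0.01,-0.003,0],0],[[0,0,0],0]]'

```text
time: 17.52
position: [0.436, -0.0884, 0.1457]
tcp_rot: [0.755, 0.655, 0.0, -0.0]
ft_force: [0.3, -0.6, -1.5]
finger_gap: 0.0392
finger_force: 30.0
```

Request:
move_arm --moves '[[[0,0,0.02],0],[[0,0,0.025],0],[[0,0,0.025],0],[[0,0,0.02],0],[[0,0,0.014],0],[[0,0,0.008],0],[[0,0,0],0]]'

```text
time: 18.1
position: [0.4355, -0.0904, 0.0323]
tcp_rot: [0.756, 0.654, -0.001, -0.001]
ft_force: [-1.1, 0.5, -1.2]
finger_gap: 0.0398
finger_force: 30.0
```

```bash
python3 -c "
from h import *
to(.437,-.0905,.016,-8.2)
c=cam('side');print(stones(c,.03))"
```

```text
t 18.1 p [ 0.4355 -0.0904  0.0323] yaw_y -8.26 tilt -1.0 F [-1.1  0.5 -1.2] gap 0.0398 ff 30.0 j [-0.26 -0.27  2.14 -0.    1.28 -0.12]
turn -0.06
tool shift now [0.0001 0.0015 0.0163]
tool shift after turn [0.0001 0.0015 0.0163]
[(0.4452, -0.6452, 88, 52, 74.2), (0.7476, -0.5559, 43, 19, -47.5), (0.4238, -0.1687, 106, 38, 80.5)]
```

Request:
move_arm --moves '[[[0,0,0.005],0],[[0,0,0.005],0],[[0,0,0.003],0],[[0,0,0.002],0],[[0,0,0],0]]'

```text
time: 18.57
position: [0.4362, -0.0898, 0.0189]
tcp_rot: [0.756, 0.655, -0.0, -0.0]
ft_force: [-0.6, 1.0, -3.0]
finger_gap: 0.0394
finger_force: 30.0
```

Request:
move_arm --moves '[[[0,0,0.001],0],[[0,0,0.001],0],[[0,0,0],0],[[0,0,0],0]]'

```text
time: 18.9
position: [0.4364, -0.0898, 0.0172]
tcp_rot: [0.756, 0.655, 0.0, 0.0]
ft_force: [0.8, -0.5, -1.5]
finger_gap: 0.0397
finger_force: 30.0
```

Request:
move_arm --moves '[[[0,0,0.001],0],[[0,0,0.0005],0],[[0,0,0],0]]'

```text
time: 19.15
position: [0.4365, -0.0898, 0.0161]
tcp_rot: [0.756, 0.655, 0.0, 0.0]
ft_force: [-3.2, 1.7, 4.8]
finger_gap: 0.0397
finger_force: 30.0
```

Request:
move_arm --jaw 0.4 --moves '[[[0,0,0],0],[[0,0,0],0],[[0,0,0],0],[[0,0,0],0],[[0,0,0],0],[[0,0,0],0]]'

```text
time: 19.65
position: [0.4363, -0.0899, 0.0156]
tcp_rot: [0.756, 0.655, -0.0, 0.0]
ft_force: [-0.4, -0.1, 0.6]
finger_gap: 0.0652
finger_force: 0.0
```

Request:
move_arm --moves '[[[0,0,-0.02],0],[[0,0,-0.035],0],[[0,0,-0.035],0],[[0,0,-0.03],0],[[0,0,0],0]]'

```text
time: 20.07
position: [0.4383, -0.0903, 0.1419]
tcp_rot: [0.756, 0.655, 0.002, 0.003]
ft_force: [0.9, 0.2, 0.7]
finger_gap: 0.0651
finger_force: 0.0
```

```bash
python3 -c "
from h import *
st()
for n in('side','top'): print(stones(cam(n)))"
```

```text
t 20.07 p [ 0.4383 -0.0903  0.1419] yaw_y -8.21 tilt -1.0 F [0.9 0.2 0.7] gap 0.0651 ff 0.0 j [-0.26 -0.37  2.03  0.    1.47 -0.12]
[(0.4491, -0.6312, 91, 54, 74.2), (0.7618, -0.5388, 45, 19, -47.5), (0.4286, -0.1505, 126, 37, 82.1)]
[(0.4272, -0.1702, 81, 38, 81.7), (0.4507, -0.6326, 89, 53, 72.9)]
```

The long stone is flat and released, with its centre at about (0.4293, -0.1397). Next I take it by the middle.

Request:
move_arm --moves '[[[-0.0252,0,0],0],[[-0.0252,0,0],0],[[0,0,0],0],[[0,0,0.035],0],[[0,0,0.035],0],[[0,0,0.025],0],[[0,0,0.012],0],[[0,0,0.008],0],[[0,0,0.003],0],[[0,0,0],0],[[0,0,0],0]]'

```text
time: 21.08
position: [0.4298, -0.1399, 0.0188]
tcp_rot: [0.756, 0.655, 0.0, 0.001]
ft_force: [-0.2, -0.2, 1.5]
finger_gap: 0.065
finger_force: 0.0
```

```bash
python3 -c "
from h import *
to(.4293,-.1397,.0165,-8.2)"
```

```text
t 21.08 p [ 0.4298 -0.1399  0.0188] yaw_y -8.21 tilt -1.0 F [-0.2 -0.2  1.5] gap 0.065 ff 0.0 j [-0.37 -0.24  2.14  0.    1.24 -0.23]
turn -0.01
tool shift now [ 0.0001 -0.0005  0.0023]
tool shift after turn [ 0.0001 -0.0005  0.0023]
```

Request:
move_arm --jaw -1 --moves '[[[0,0,0.002],0],[[0,0,0],0],[[0,0,0],0],[[0,0,0],0],[[0,0,0],0],[[0,0,0],0],[[0,0,0],0],[[0,0,-0.02],0],[[0,0,-0.03],0],[[0,0,-0.03],0],[[0,0,-0.005],0],[[0,0,0],0]]'

```text
time: 22.08
position: [0.4299, -0.14, 0.1023]
tcp_rot: [0.756, 0.655, 0.001, 0.001]
ft_force: [-0.3, -0.2, -1.8]
finger_gap: 0.0397
finger_force: 30.0
```

Request:
move_arm --moves '[[[0.02,0,0],0],[[0.03,0,0],0],[[0.03,0,0],0],[[0.03,0,0],0],[[0.03,0,0],0],[[0.03,0,0],0],[[0.029,0,0],0],[[0.02,0,0],0],[[0,0.01,0],0],[[0,0.02,0],0],[[0,0.02,0],0],[[0,0.02,0],0]]'

```text
time: 23.08
position: [0.53, 0.0666, 0.0987]
tcp_rot: [0.756, 0.655, -0.001, -0.001]
ft_force: [-0.1, -0.2, -1.5]
finger_gap: 0.0395
finger_force: 30.0
```

Request:
move_arm --moves '[[[0,0.02,0],0],[[0,0.013,0],0],[[0,0,0],0],[[0,0,0],0]]'

```text
time: 23.42
position: [0.5618, 0.0618, 0.0986]
tcp_rot: [0.756, 0.654, -0.001, -0.001]
ft_force: [-0.5, 0.6, -2.4]
finger_gap: 0.0397
finger_force: 30.0
```

```bash
python3 -c "
from h import *
import cv2
to(.5636,.0625,.0215,-8.2)
c=cam('side');cv2.imwrite('pics/s5.png',cv2.resize(c['frame'][85:180,245:365],None,fx=6,fy=6,interpolation=cv2.INTER_CUBIC))"
```

```text
t 23.42 p [0.5618 0.0618 0.0986] yaw_y -8.25 tilt -1.0 F [-0.5  0.6 -2.4] gap 0.0397 ff 30.0 j [ 0.06 -0.05  1.83 -0.    1.36  0.21]
turn -0.05
tool shift now [0.001  0.0019 0.0771]
tool shift after turn [0.001  0.0016 0.0771]
```

View pics/s5.png

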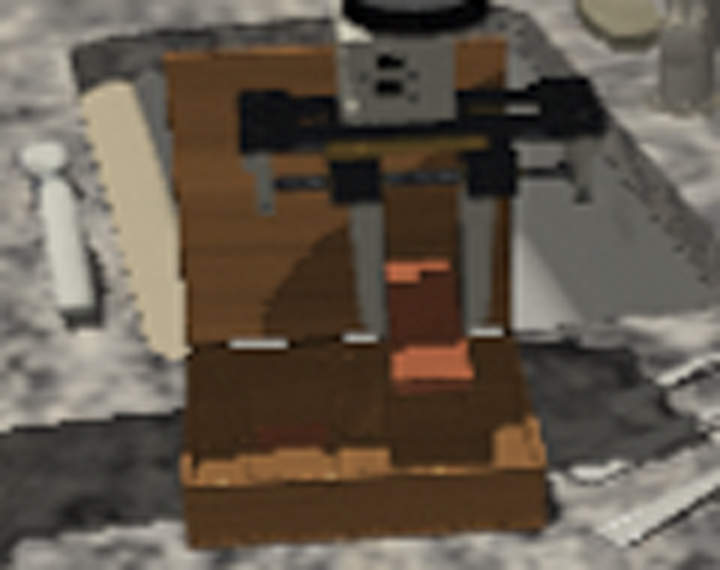

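The long stone at crop (430,320) lines up with the long bed, and the short stone shows in its own bed at (290,432). Lower it in stages.

Request:
move_arm --moves '[[[0.0005,0.001,0.015],0],[[0,0,0.015],0],[[0,0,0.008],0],[[0,0,0.004],0],[[0,0,0.004],0],[[0,0,0.004],0],[[0,0,0.004],0],[[0,0,0],0]]'

```text
time: 24.13
position: [0.5632, 0.0627, 0.0462]
tcp_rot: [0.756, 0.655, -0.0, -0.0]
ft_force: [-0.1, 0.2, -1.8]
finger_gap: 0.0394
finger_force: 30.0
```

Request:
move_arm --moves '[[[0,0,0.003],0],[[0,0,0.003],0],[[0,0,0.003],0],[[0,0,0],0]]'

```text
time: 24.47
position: [0.5632, 0.0627, 0.037]
tcp_rot: [0.756, 0.655, -0.0, -0.0]
ft_force: [-0.1, -0.6, -2.8]
finger_gap: 0.0397
finger_force: 30.0
```

Inside the bed, with no contact.

Request:
move_arm --moves '[[[0,0,0.005],0],[[0,0,0.004],0],[[0,0,0.003],0],[[0,0,0.0015],0],[[0,0,0.001],0],[[0,0,0],0],[[0,0,0],0]]'

```text
time: 25.05
position: [0.5635, 0.0627, 0.0232]
tcp_rot: [0.756, 0.655, 0.0, 0.0]
ft_force: [-1.1, 0.2, -2.0]
finger_gap: 0.0395
finger_force: 30.0
```

Request:
move_arm --moves '[[[0,0,0.001],0],[[0,0,0.001],0],[[0,0,0.0005],0],[[0,0,0],0],[[0,0,0],0]]'

```text
time: 25.47
position: [0.5635, 0.0627, 0.021]
tcp_rot: [0.756, 0.655, 0.0, 0.0]
ft_force: [-1.8, -0.4, 3.3]
finger_gap: 0.0395
finger_force: 30.0
```

The stone is down on the floor of the long bed, held by its middle. Release, back out low towards the robot, then rise and go behind the lid.

Request:
move_arm --jaw 0.15 --moves '[[[0,0,0],0],[[0,0,0],0],[[0,0,0],0],[[0,0,0],0],[[0,0,0],0]]'

```text
time: 25.88
position: [0.5634, 0.0627, 0.0206]
tcp_rot: [0.756, 0.655, -0.0, 0.0]
ft_force: [0.8, 0.0, 0.4]
finger_gap: 0.0534
finger_force: 0.0
```

Request:
move_arm --moves '[[[0,0,-0.01],0],[[0,0,-0.02],0],[[0,0,-0.03],0],[[0,0,-0.03],0],[[0,-0.02,0],0],[[0,-0.032,0],0],[[0,-0.032,0],0],[[0,0,0],0]]'

```text
time: 26.55
position: [0.4768, 0.0752, 0.1114]
tcp_rot: [0.756, 0.655, 0.0, -0.0]
ft_force: [-0.1, -0.3, -0.1]
finger_gap: 0.0532
finger_force: 0.0
```

```bash
python3 -c "
from h import *
import cv2
to(.5046,.2416,.27,-8.2)
c=cam('top');print(stones(c,.015)); c=cam('side');print(stones(c,.015))"
```

```text
t 26.55 p [0.4768 0.0752 0.1114] yaw_y -8.18 tilt -1.0 F [-0.1 -0.3 -0.1] gap 0.0532 ff 0.0 j [ 0.1  -0.26  1.99  0.    1.41  0.25]
turn 0.02
tool shift now [ 0.1687  0.0038 -0.1586]
tool shift after turn [ 0.1687  0.0038 -0.1586]
[(0.4505, -0.6312, 89, 53, 74.1), (0.5596, 0.0213, 53, 39, 82.9)]
[(0.4481, -0.6347, 90, 53, 74.2), (0.7583, -0.5431, 45, 19, -47.5)]
```

Request:
move_arm --jaw -1 --moves '[[[0,0,-0.032],0],[[0,0,-0.032],0],[[0,0,-0.032],0],[[0,0,-0.032],0],[[0,0,-0.032],0],[[0.024,0,-0.01],0],[[0.024,0,0],0],[[0.024,0,0],0],[[0.024,0,0],0],[[0.024,0,0],0],[[0.024,0,0],0],[[0.024,0,0],0]]'

```text
time: 27.65
position: [0.5052, 0.2423, 0.2809]
tcp_rot: [0.756, 0.655, 0.0, 0.0]
ft_force: [0.9, -1.5, 0.8]
finger_gap: 0.0004
finger_force: 0.0
```

Request:
move_arm --moves '[[[0,0,0],0],[[0,0,0],0],[[0,0,0.03],0],[[0,0,0.03],0],[[0,0,0.03],0],[[0,0,0],0],[[0,0,0],0]]'

```text
time: 28.23
position: [0.5043, 0.2401, 0.1905]
tcp_rot: [0.756, 0.654, -0.001, -0.0]
ft_force: [-0.9, 0.1, 2.2]
finger_gap: 0.0004
finger_force: 0.0
```

```bash
python3 -c "
from h import *
to(.5046,.2416,.185,-8.2)"
```

```text
t 28.23 p [0.5043 0.2401 0.1905] yaw_y -8.26 tilt -1.0 F [-0.9  0.1  2.2] gap 0.0004 ff 0.0 j [ 0.4  -0.12  1.75 -0.    1.52  0.54]
turn -0.06
tool shift now [0.0015 0.0001 0.0054]
tool shift after turn [0.0015 0.0001 0.0055]
```

Request:
move_arm --moves '[[[-0.017,0,0],0],[[-0.017,0,0],0],[[-0.016,0,0],0],[[-0.016,0,0],0],[[-0.012,0,0.001],0],[[-0.012,0,0.001],0],[[-0.011,0,0.001],0],[[-0.011,0,0.003],0],[[-0.012,0,0.004],0],[[-0.011,0,0.005],0]]'

```text
time: 29.07
position: [0.4849, 0.1063, 0.1755]
tcp_rot: [0.756, 0.655, 0.0, 0.0]
ft_force: [1.1, 1.1, 0.5]
finger_gap: 0.0007
finger_force: 0.7
```

Request:
move_arm --moves '[[[-0.01,0,0.006],0],[[-0.01,0,0.007],0],[[-0.009,0,0.007],0],[[-0.008,0,0.008],0],[[-0.008,0,0.009],0],[[-0.007,0,0.01],0]]'

```text
time: 29.57
position: [0.4773, 0.0551, 0.1276]
tcp_rot: [0.756, 0.655, -0.0, -0.0]
ft_force: [0.5, 0.8, 0.1]
finger_gap: 0.0001
finger_force: 0.5
```

```bash
python3 -c "
from h import *
s,m=st();p=s['position']-[.4925,.1574,.054]
print('u',-(p[0]*.1426+p[1]*.99),'w',p[2])"
```

```text
t 29.57 p [0.4773 0.0551 0.1276] yaw_y -8.22 tilt -1.0 F [0.5 0.8 0.1] gap 0.0001 ff 0.5 j [ 0.06 -0.27  1.98  0.    1.44  0.21]
u 0.10341929728860326 w 0.07363630829720083
```

Request:
move_arm --moves '[[[-0.005,0,0.01],0],[[-0.005,0,0.01],0],[[-0.004,0,0.01],0],[[-0.003,0,0.01],0],[[-0.003,0,0.01],0],[[-0.003,0,0.008],0],[[-0.001,0,0.005],0],[[0,0,0.002],0],[[0,0,0],0]]'

```text
time: 30.32
position: [0.4741, 0.0321, 0.0634]
tcp_rot: [0.756, 0.655, -0.0, -0.0]
ft_force: [-0.3, 0.3, 0.7]
finger_gap: 0.0005
finger_force: 0.0
```

```bash
python3 -c "
from h import *
s,m=st();p=s['position']-[.4925,.1574,.054]
print('u',-(p[0]*.1426+p[1]*.99),'w',p[2])"
```

```text
t 30.32 p [0.4741 0.0321 0.0634] yaw_y -8.22 tilt -1.0 F [-0.3  0.3  0.7] gap 0.0005 ff 0.0 j [ 0.01 -0.23  2.05 -0.    1.32  0.16]
u 0.1266928868285086 w 0.009379587965728194
```

Press down the last millimetres until a reaction force shows.

Request:
move_arm --moves '[[[0,0,0.001],0],[[0,0,0.001],0],[[0,0,0.001],0],[[0,0,0],0],[[0,0,0],0]]'

```text
time: 30.73
position: [0.4746, 0.0322, 0.0625]
tcp_rot: [0.756, 0.655, 0.0, 0.0]
ft_force: [-8.9, -0.8, 18.9]
finger_gap: 0.0005
finger_force: 9.6
```

A firm reaction came at tip height 48.5 mm, the top of a shut lid (40 + 8). Withdraw and check.

Request:
move_arm --moves '[[[0,0,-0.01],0],[[0,0,-0.03],0],[[0,0,-0.03],0],[[0,0,-0.03],0],[[0,-0.03,-0.02],0],[[0,-0.03,-0.02],0],[[0,0,0],0],[[0,0,0],0]]'

```text
time: 31.4
position: [0.4147, 0.041, 0.2026]
tcp_rot: [0.756, 0.655, 0.002, 0.001]
ft_force: [0.8, -0.2, 0.6]
finger_gap: 0.0008
finger_force: 0.0
```

```bash
python3 -c "
from h import *
st()
a=cam('side')['frame'][80:300,220:420];b=cam('top')['frame'][130:260,160:420]
b=cv2.resize(b,(440,220));cv2.imwrite('pics/f.png',np.hstack([cv2.resize(a,(300,330)),cv2.resize(b,(490,330))]))"
```

```text
t 31.4 p [0.4147 0.041  0.2026] yaw_y -8.18 tilt -1.0 F [ 0.8 -0.2  0.6] gap 0.0008 ff 0.0 j [ 0.04 -0.47  2.    0.    1.61  0.18]
```

View pics/f.png

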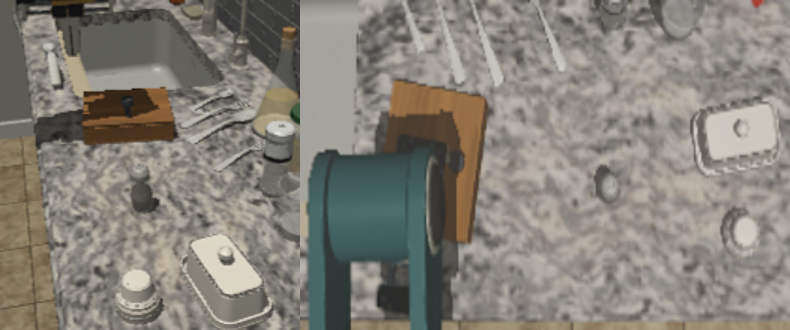

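The lid is shut flat, with the knob at (127,103) in the left half. Shaker and timer stand where they were, and the arm is clear. Hand in.

```bash
python3 -c "
from cell import *
print(hand_in())"
```

```text
the job is handed in; nothing more can be done
None
```

Both stones are in their beds, the lid is shut, and the timer and shaker are where they stood; I handed the job in at about 31 s, and `hand_in()` returned no verdict.

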